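# Tamp a glaze test tile down under the catches of a sprung tile press

## Task

Take the wooden-handled tamper from its dock and use it, not the fingers, to press the amber test tile squarely down in the sprung tile press until it bottoms out level and both brass catches snap over its ends; hold it there a moment. The tile is brittle, so go down very slowly and press no harder than it takes to feel the stop. Then put the tamper gently back in its dock, standing upright, with the tile left held down level, and leave the jars and cup alone.

Things in the scene. Friction and masses are not known exactly. Their poses are not given: they have to be found in the camera images.
- tile_press: Fixed tile press: green base 150 (x) x 84 (y) x 10 mm with an aluminium guide frame round an open pocket; wall tops 51 mm above the origin. Origin: centre of the underside, on the work surface; z up; x along the pocket's long side. A sprung steel plate in the pocket carries the tile. Grey catch housings and black pull knobs outside the frame reach 78 mm from the origin along x, below 51 mm.
- pocket_mouth (a point): Centre of the pocket's mouth, level with the wall tops; axes as the press. Pocket 68 (x) x 38 (y) mm. Lower down a brass spring catch (22 mm wide, sloped on top, flat below) reaches in at each x end, 60 mm free between them; below are fixed ledges, the stop. Ledges and catches are set to a depth that differs each time and is not reported: tile travel to the ledges is 19 to 31 mm.
- sprung_plate (a joint): Plate's travel down, m; 0 = up at rest (plate top, tile underside 45 mm above the press's origin). Spring: 4 N at 0, plus 200 N/m (about 10 N low down). Off-centre pushes tip it up to 7 degrees. Catches resist from 14 to 9 mm short of the ledges (up to 10 N more) and snap over 1.5 mm short; at the ledges force rises sharply. Released earlier it springs back; caught, it stays 17 to 30 mm down.
- amber_tile: Loose test tile, pale with an amber field, 66 x 36 x 6 mm; origin: centre of its underside, z up, x along its length. It starts lying on the sprung plate in the pocket, its top about flush with the wall tops, with 1 mm play all round. Brittle: about 20 N from the tamper is plenty, over 30 N may break it; meeting the stop faster than about 6 mm/s jolts it by more than a wrist reading shows.
- tamper: Loose tamper, 74 mm tall, about 0.25 kg, upright in the dock at the start. Origin: centre of its flat underside; z up; x along its length. Foot 52 (x) x 28 (y) mm, 14 mm thick, black rubber face; narrow metal neck. It enters the pocket with its x along the press's x (either way round), leaving 4 mm to the catches at each end and 5 mm to the side walls.
- tamper_handle (a point): Centre of the tamper's wooden handle, 55 mm above the tamper's underside; axes as the tamper. The handle is 46 (x) x 22 (y) mm and spans 36 to 74 mm above the underside; grip it across the 22 mm (fingers closing along y).
- dock: Fixed wooden tray for the tamper, 84 (x) x 60 (y) x 17 mm, with a recess 64 (x) x 40 (y) mm whose floor is 8 mm above the origin. Origin: centre of the underside; x along its length.
- black_jar: Bystander: underglaze jar with black cap, 48 mm across, 68 mm tall; origin: centre of the underside.
- mauve_jar: Bystander: underglaze jar with mauve cap, 48 mm across, 68 mm tall; origin: centre of the underside.
- green_cup: Bystander: small green pinch cup, 66 mm across, 57 mm tall; origin: centre of the underside.
Things that resemble listed ones, but are neither listed nor needed, are in the scene too. Leave any blue or pink look-alike of the tile_press alone.

How it is judged:
By the outcome, as a careful person would: the job done as asked, in the order asked, and still so for the second after the job is handed in, with the robot touching nothing.
It also fails if it takes over 61 s, if anything falls off the work surface, if the arm or the gripper's body presses on something with over 40 N, if the wrist force passes 120 N, or if a joint passes its speed limit or range.

## Robot

A 6-joint arm with a two-finger parallel gripper is mounted at the origin on the work surface; the furniture and walls round the work are solid. World frame = base frame: x ahead of the robot, y to its left, z up, the work surface at z = 0. Lengths are in mm, angles in degrees, forces in N, time in s.
With the tool pointing down it reaches from about 300 to 850 mm from the base axis. Payload 4.2 kg.
Tool frame: the origin (TCP) lies at the very end of the fingers, on their centre line; the grasp point (between the pads) lies 19 mm behind it; z points along the fingers, y is the line along which they close (so a half turn about z gives the same grasp; the last joint's range is limited). The gripper opens to 91 mm and grips with 3 to 60 N. Pads are 32 mm wide; open, the fingers measure 118 mm over their backs; the gripper's body (76 mm by 178 mm) begins 60 mm behind the grasp point.
Start: joints at [-67.265, 18.312, 89.639, -0, 72.044, -1.146], TCP at [232.786, -525.789, 213.976] pointing down, gripper open.
Joint ranges: [-177.97, 177.97], [-48.28, 115.42], [12.27, 149.76], [-77.06, 257.06], [2.81, 150.46], [-146.56, 146.56]. Speed limits (degrees/s): [147.25, 147.25, 180, 180, 180, 180].

## Interface

Orientations are given as [roll, pitch, yaw] about the fixed x, y, z axes, in that order (R = Rz(yaw) Ry(pitch) Rx(roll)).
In Python, from workcell import env gives the robot as it stands.
- The arm moves only by the shell command python3 -m pendant 'ROWS' [FORCE]. ROWS is a JSON object of lists of equal length, an entry for each row: "translation": the shift along the tool's x, y, z in mm, a list of three; "roll": the turn about the tool's z in rad; "hand": the closure in counts, from 0 (fully open) to 255 (shut). In form: {"translation": [[dx, dy, dz], ...], "roll": [roll, ...], "hand": [hand, ...]}. A call has exactly 8 rows; each row shifts and turns the commanded pose from where the row before left it, along the tool's axes as they then stand; what a row does not reach is not made up. A row lasts 1/12 s, in which the tool goes at most 41.7 mm and 7.16 degrees, less where a joint would pass 70% of its speed; a pose out of reach is approached as far as the arm can. A call with a gripper value outside its range is refused whole. The fingers move at their own pace and stop on an object; FORCE is the grip in N (left out, the last holds). Time passes only in rows, so rows that do not move let the fingers close, or fill a call up. It gives the time, the measured TCP pose, the force, the opening and the grip force at its end, in the units of the state.
- env.state(): the state, without advancing time (a new reading comes with each control period).
- env.grab_frame(name): name is "scene" or "top"; returns a dict with "frame" (420x560x3 uint8, red, green, blue), "z_map" (420x560 float32, mm along the optical axis (not along the pixel's ray), 0 where there is no reading), "fx", "fy", "cx", "cy" (pixels), "dist" ([k1, k2, p1, p2, k3] as OpenCV has them; the pictures are not rectified), "pose" (4x4, takes a point from camera to world coordinates). Camera axes: x right, y down, z forward; pixel columns grow to the right and rows downward; lengths in mm; the calibration is good to about 2 mm. A picture is of the moment at which its call begins.
- env.job_done(): hands the job in; it is judged then, once.
Trained networks look in a picture, given as the dict that the camera call returned (one of the last four; its "shot" number tells which), for a name from the list of things; names that differ only in an ending like _2 or _b are one class to them, and where a whole thing is asked for, a point or a joint stands for the part that bears it (a point fixed in the world has none). Each returns a list of dicts, best first, with "score" (0 to 1); they miss things now and then, are a little off and sometimes report something else, mostly with a low value. They report only what shows in the picture. A call takes as long as a camera call. They do not tell look-alikes from the thing itself.
- env.recognise(picture, label): "rect" ([centre column, centre row, width, height] in pixels, round what is visible of it).
- env.regions_of(picture, label): "pixels" (420x560 bool, what is visible of it) and "rect" ([centre column, centre row, width, height] in pixels, round what is visible of it).
The state is a dict: "time_s": time; "qpos": joint angles; "qvel": joint speeds; "effort": joint torques, N m; "ee_pos": TCP position; "ee_rot": TCP orientation; "force": force on the tool from outside, world axes, zero at the start; "torque": the same for the moment, N m; "gripper_width": finger opening in mm; "gripper_force": force on a finger pad.
Only numpy, scipy, OpenCV 4.12 (cv2) and the standard library are available. Lean on these libraries where they do the work, as an engineer would, in place of code of your own. Each camera call takes 0.05 s, during which the arm holds its last target. There are 200 camera calls.

## Working session

There is one attempt and no reset: what is moved stays moved. The work goes in short steps, Python scripts to look and compute and a shell command to move; the robot and the scene stay as the last step left them, time stands still between calls to the robot, and variables do not carry over. Pictures are saved under pics/ and viewed, at most 10 in all, crops included, and the job is handed in when it is done.

```bash
mkdir -p pics; ls; cat > h.py <<'E'
import numpy as np, cv2
from workcell import env
def world(p,m):
    """pixels mask -> Nx3 world points"""
    v,u=np.nonzero(m&(p["z_map"]>0)); z=p["z_map"][v,u]
    K=np.array([[p["fx"],0,p["cx"]],[0,p["fy"],p["cy"]],[0,0,1]])
    n=cv2.undistortPoints(np.stack([u,v],1).astype(np.float32)[:,None],K,np.array(p["dist"]))[:,0]
    c=np.c_[n*z[:,None],z,np.ones(len(z))]
    return (c@np.array(p["pose"]).T)[:,:3]
def rect(P):
    r=cv2.minAreaRect(P[:,:2].astype(np.float32)); return [np.round(x,1) for x in r]
def save(p,n,crop=None,s=1):
    f=p["frame"][:,:,::-1]
    if crop: f=f[crop[1]:crop[3],crop[0]:crop[2]]
    cv2.imwrite("pics/"+n,cv2.resize(f,None,fx=s,fy=s,interpolation=cv2.INTER_CUBIC))
E
python3 - <<'E'
from h import *
print(env.state())
for c in("top","scene"):
    p=env.grab_frame(c); save(p,c+"0.png")
    for l in("tile_press","amber_tile","tamper","dock","black_jar","mauve_jar","green_cup"):
        for r in env.regions_of(p,l)[:4]:
            P=world(p,r["pixels"])
            if len(P)>10:print(c,l,round(r["score"],2),np.round(r["rect"]),"zmax",np.percentile(P[:,2],[5,50,98]).round(),*rect(P))
E
```

```text
pics
{'time_s': 0.0, 'qpos': array([-6.72651997e+01,  1.83508478e+01,  8.97072265e+01,  5.91964143e-04,
        7.20428718e+01, -1.14743630e+00]), 'qvel': array([-0.07846014,  0.00948554, -0.11228058, -0.10671877, -0.01842532,
       -0.04003214]), 'effort': array([ 3.08238350e-04, -4.12452722e+01, -2.31975639e+01,  7.30394572e-02,
        4.59035242e-02, -1.25845859e-04]), 'ee_pos': array([ 232.58656122, -525.3035148 ,  213.12266978]), 'ee_rot': array([-1.79899085e+02, -2.58415901e-03,  2.38820513e+01]), 'force': array([-0.19242705, -0.19267435,  1.05195116]), 'torque': array([-0.0019549 ,  0.03838704,  0.06710242]), 'gripper_force': 0.0, 'gripper_width': 91.42339881982201}
top tile_press 0.95 [354. 321.  46.  71.] zmax [ 8. 16. 53.] [ 319.  -208.9] [ 85.3 154.9] 85.8
top tile_press 0.88 [226. 218.  53.  72.] zmax [ 7. 12. 53.] [536.6  78.1] [ 86.7 154.1] 76.8
top tile_press 0.85 [204. 317.  66.  80.] zmax [ 8. 14. 53.] [317.8 115.2] [ 86.4 162.9] 62.4
top amber_tile 0.77 [224. 216.  22.  28.] zmax [48. 52. 56.] [536.   76.3] [36.9 65.6] 77.3
top tamper 0.77 [340. 223.  19.  31.] zm
[... 762 characters left out ...]
. 54.] [546.2  72.3] [40.4 90.7] 77.3
scene tamper 0.77 [316. 204.  18.  32.] zmax [15. 54. 84.] [ 581.7 -205.7] [ 47.5 167.3] 62.1
scene dock 0.77 [316. 214.  39.  25.] zmax [ 2. 15. 20.] [ 534.7 -186.7] [87. 79.] 13.9
scene black_jar 0.73 [260. 177.  12.  32.] zmax [ 6. 43. 70.] [ 704.6 -115.4] [46.2 51.2] 62.1
scene black_jar 0.45 [315. 214.  40.  28.] zmax [ 2. 14. 20.] [ 542.5 -187.3] [102.9  83.9] 13.9
scene mauve_jar 0.87 [231. 188.  22.  26.] zmax [ 3. 43. 70.] [1329.5 -290.4] [  78.6 1413.7] 65.7
scene green_cup 0.66 [313. 201.  22.  33.] zmax [11. 49. 84.] [ 580.1 -208.6] [ 52.6 183.3] 59.2
scene green_cup 0.62 [182. 200.  29.  36.] zmax [ 9. 38. 58.] [721.  102.4] [64.6 69.2] 56.8
```

View pics/top0.png

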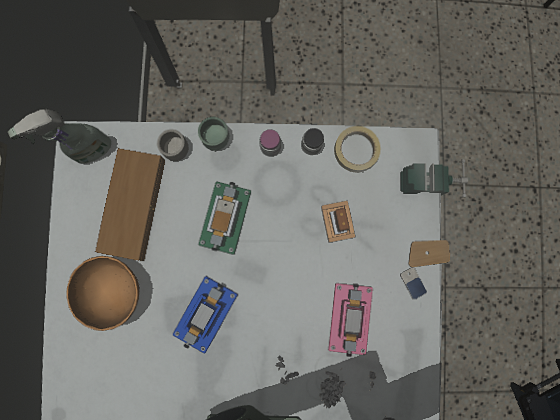

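```bash
python3 - <<'E'
from h import *
p=env.grab_frame("top"); save(p,"crop1.png",(180,170,380,310),4)
P=world(p,np.ones((420,560),bool))
# handle top
s=(abs(P[:,0]-534)<45)&(abs(P[:,1]+180)<40)&(P[:,2]>76)
print("handle",rect(P[s]),np.median(P[s],0))
s=(abs(P[:,0]-534)<60)&(abs(P[:,1]+180)<60)&(P[:,2]>11)&(P[:,2]<22)
print("dock",rect(P[s]))
s=(abs(P[:,0]-536)<60)&(abs(P[:,1]-78)<60)&(P[:,2]>46)&(P[:,2]<58)
print("frame",rect(P[s]),np.median(P[s,2]))
r=env.regions_of(p,"amber_tile")
for q in r: T=world(p,q["pixels"]); print("tile",q["score"],rect(T),np.median(T,0))
E
```

```text
handle [array([ 531.6, -176.5]), array([45.9, 22.2]), np.float64(11.9)] [ 531.39879287 -176.66842934   81.91502573]
dock [array([ 533.3, -177. ]), array([84.1, 61. ]), np.float64(12.5)]
frame [array([536.2,  77.1]), array([ 50.3, 125.9]), np.float64(76.3)] 51.27735723253147
tile 0.64 [array([537.2,  77.5]), array([37.7, 67.5]), np.float64(77.5)] [536.93483993  76.81104917  51.79251622]
```

View pics/crop1.png

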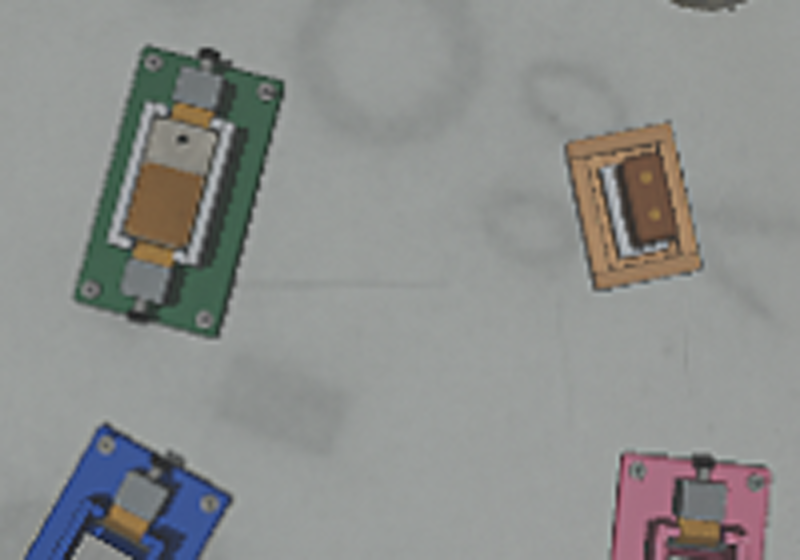

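Three presses show in the top view: green at (225,218), blue at (205,315) and pink at (352,320). The green one fits, with its green base and the pale and amber tile in its pocket, and the crop confirms it. The tamper stands in its dock at (340,222). I'm moving above the tamper now.

```bash
python3 -m pendant '{"translation":[[0,0,0],[0,0,0],[15,-11.5,3],[30,-23,6],[31,-24,7],[31,-24,7],[31,-24,7],[31,-24,7]],"roll":[0.104,0.104,0,0,0,0,0,0],"hand":[0,0,0,0,0,0,0,0]}' 20
python3 -m pendant '{"translation":[[31,-24,7],[31,-24,7],[31,-24,7],[31,-24,7],[31,-24,7],[20,-15,5],[10,-8,3],[0,0,0]],"roll":[0,0,0,0,0,0,0,0],"hand":[0,0,0,0,0,0,0,0]}'
python3 - <<'E'
from h import *
s=env.state();print(s["ee_pos"],s["ee_rot"],s["force"])
p=env.grab_frame("scene");save(p,"s2.png",(180,120,400,285),3.6)
E
```

```text
time_s: 1.57
ee_pos: [371.9, -361.7, 176.8]
ee_rot: [180.0, -0.0, 11.9]
force: [0.8, -0.8, 0.3]
gripper_width: 91.5
gripper_force: 0.0
time_s: 2.23
ee_pos: [523.4, -183.1, 133.2]
ee_rot: [-180.0, 0.0, 12.2]
force: [0.1, -0.1, 1.0]
gripper_width: 91.1
gripper_force: 0.0
[ 523.42040402 -183.05111991  133.20482188] [-1.79961042e+02  3.43930990e-02  1.21502177e+01] [ 0.11498651 -0.07873081  0.99608503]
```

```bash
python3 -m pendant '{"translation":[[5,-2.5,8],[4.3,-2.2,12],[0,0,15],[0,0,15],[0,0,15],[0,0,12],[0,0,8],[0,0,0]],"roll":[0,0,0,0,0,0,0,0],"hand":[0,0,0,0,0,0,0,0]}'
python3 -m pendant '{"translation":[[0,0,0],[0,0,0],[0,0,0],[0,0,0],[0,0,0],[0,0,0],[0,0,0],[0,0,0]],"roll":[0,0,0,0,0,0,0,0],"hand":[60,100,140,170,200,220,230,255]}' 20
python3 - <<'E'
from h import *
p=env.grab_frame("scene");save(p,"s3.png",(220,120,400,260),4)
E
```

```text
time_s: 2.95
ee_pos: [528.7, -179.1, 47.3]
ee_rot: [-179.9, 0.2, 11.9]
force: [-0.2, -0.2, -0.1]
gripper_width: 91.3
gripper_force: 0.0
time_s: 3.62
ee_pos: [530.6, -178.3, 49.0]
ee_rot: [180.0, -0.0, 12.0]
force: [0.8, 0.2, 0.2]
gripper_width: 40.7
gripper_force: 0.0
```

View pics/s3.png

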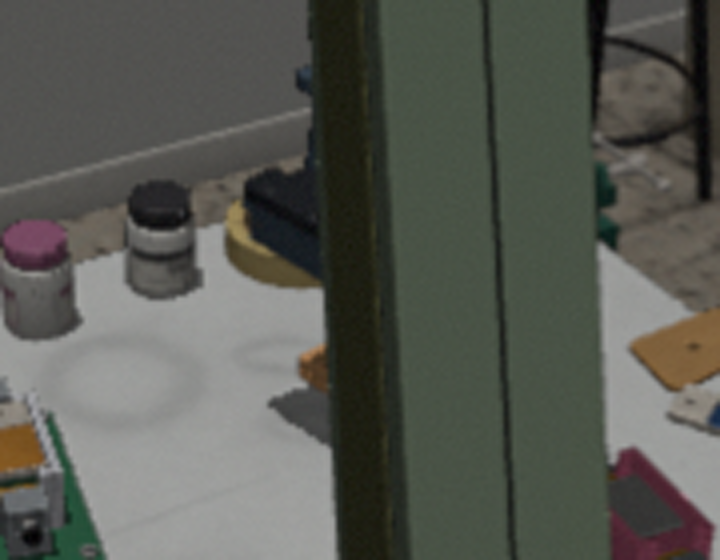

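The arm hides the tamper in this view. The jars at (35,280) and (160,240) of the crop are untouched. I'll finish closing the fingers and go by feel.

```bash
python3 -m pendant '{"translation":[[0,0,0],[0,0,0],[0,0,0],[0,0,0],[0,0,0],[0,0,0],[0,0,0],[0,0,0]],"roll":[0,0,0,0,0,0,0,0],"hand":[255,255,255,255,255,255,255,255]}' 45
python3 -c "
from h import *
s=env.state();print(s['ee_pos'],s['ee_rot'],s['force'],s['torque'],s['qpos'])"
```

```text
time_s: 4.33
ee_pos: [530.5, -178.3, 48.9]
ee_rot: [180.0, -0.0, 12.0]
force: [-0.3, -0.5, 0.0]
gripper_width: 21.6
gripper_force: 45.0
[ 530.54542662 -178.3379454    48.93205349] [ 1.79996012e+02 -1.84272245e-03  1.19607379e+01] [-0.34020266 -0.54062487  0.03954025] [-0.06154741  0.03321992 -0.00904308] [-1.97554295e+01  2.57909003e+01  1.04437918e+02 -3.17451102e-03
  4.97675178e+01  5.82858829e+01]
```

```bash
python3 -m pendant '{"translation":[[0,0,-2],[0,0,-5],[0,0,-10],[0,0,-16],[0,0,-20],[0,0,-20],[0,0,-14],[0,0,-7]],"roll":[0,0,0,0,0,0,0,0],"hand":[255,255,255,255,255,255,255,255]}'
python3 -m pendant '{"translation":[[0,0,0],[0,0,0],[0,0,0],[0,0,0],[0,0,0],[-2,-10,0],[-4,-20,0],[-6,-27,0]],"roll":[0.05,0.12,0.12,0.1,0.0516,0,0,0],"hand":[255,255,255,255,255,255,255,255]}'
python3 -m pendant '{"translation":[[-7,-31,0],[-7,-31,0],[-7,-31,0],[-7,-31,0],[-6,-28,0],[-5,-22,0],[-3,-13,0],[-2,-5,0]],"roll":[0,0,0,0,0,0,0,0],"hand":[255,255,255,255,255,255,255,255]}'
python3 -m pendant '{"translation":[[0,0,0],[0,0,0],[0,0,0],[0,0,0],[0,0,0],[0,0,0],[0,0,0],[0,0,0]],"roll":[0,0,0,0,0,0,0,0],"hand":[255,255,255,255,255,255,255,255]}'
python3 - <<'E'
from h import *
s=env.state();print(s["ee_pos"],s["ee_rot"],s["force"],s["torque"],s["qpos"][5])
p=env.grab_frame("scene");save(p,"s4.png",(150,150,310,270),5)
E
```

```text
time_s: 5.0
ee_pos: [531.6, -178.7, 145.9]
ee_rot: [179.9, -0.2, 12.0]
force: [0.9, -0.7, -2.1]
gripper_width: 22.0
gripper_force: 45.0
time_s: 5.67
ee_pos: [531.8, -120.1, 142.8]
ee_rot: [180.0, 0.0, -13.4]
force: [0.8, 0.0, -2.6]
gripper_width: 21.8
gripper_force: 45.0
time_s: 6.33
ee_pos: [533.1, 79.0, 142.9]
ee_rot: [-180.0, 0.0, -13.1]
force: [-0.0, -0.4, -2.8]
gripper_width: 22.0
gripper_force: 45.0
time_s: 7.0
ee_pos: [533.5, 76.6, 142.9]
ee_rot: [180.0, -0.0, -13.4]
force: [-1.3, 1.2, -2.3]
gripper_width: 21.9
gripper_force: 45.0
[533.52231931  76.60175585 142.92335788] [ 1.79995280e+02 -4.26442889e-03 -1.33636016e+01] [-1.28061449  1.2018774  -2.28793273] [ 0.0277238   0.00480563 -0.00561077] 110.31852333322618
```

View pics/s4.png

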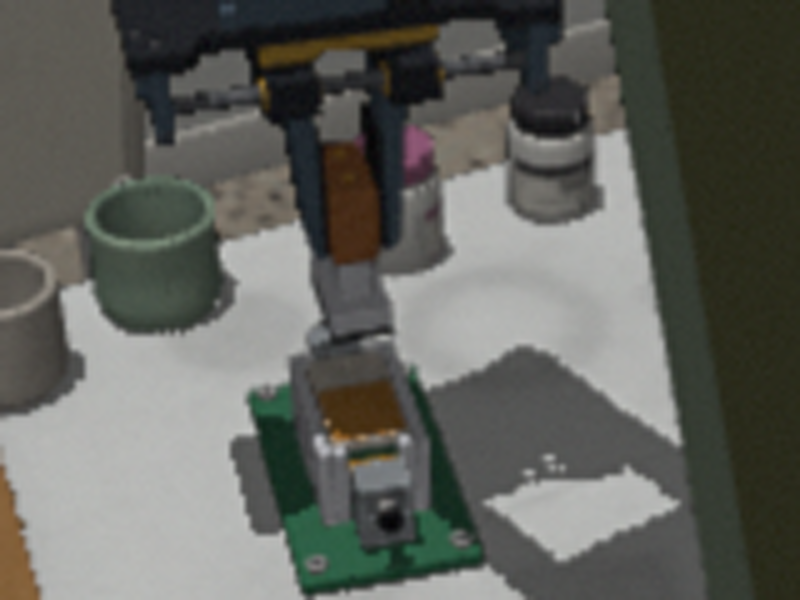

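The scene crop shows the tamper held upright with its foot at (350,310), above and behind the open pocket at (355,410). The tile is in the pocket. Next I'll measure the foot against the pocket in the same camera.

```bash
python3 - <<'E'
from h import *
a=np.radians(-13.3);R=np.array([[np.cos(a),np.sin(a)],[-np.sin(a),np.cos(a)]])
s=env.state();t=s["ee_pos"][:2];print(t)
for c in("scene","top"):
    p=env.grab_frame(c);P=world(p,np.ones((420,560),bool))
    L=np.c_[(P[:,:2]-t)@R.T,P[:,2]]   # press axes, origin under TCP
    n=(abs(L[:,0])<110)&(abs(L[:,1])<60);L=L[n]
    def pr(n,m):
        Q=L[m]
        if len(Q)>3:print(c,n,len(Q),"x",np.percentile(Q[:,0],[2,50,98]).round(1),"y",np.percentile(Q[:,1],[2,50,98]).round(1),"z",np.percentile(Q[:,2],[2,98]).round(1),rect(Q))
    b=(abs(L[:,0])<45)&(abs(L[:,1])<30)
    pr("foot",b&(L[:,2]>98)&(L[:,2]<118))
    pr("handle",b&(L[:,2]>140)&(L[:,2]<172))
    pr("walls",(L[:,2]>46)&(L[:,2]<56))
    pr("base",(L[:,2]>6)&(L[:,2]<14))
    for r in env.regions_of(p,"amber_tile")[:1]:
        Q=world(p,r["pixels"]);Q=np.c_[(Q[:,:2]-t)@R.T,Q[:,2]];print(c,"tile",r["score"],np.percentile(Q,[2,50,98],axis=0).round(1).tolist())
E
```

```text
[533.48721872  76.67221979]
scene foot 169 x [-25.2 -17.   24.4] y [-15.1   2.9  12. ] z [102.2 117.6] [array([ 2. , -1.5]), array([56. , 27.8]), np.float64(0.7)]
scene handle 235 x [-22.3 -18.   -3.2] y [-22.4  -0.2  19.3] z [141.7 170.8] [array([-12.9,   3.1]), array([51.7, 26.5]), np.float64(61.9)]
scene walls 528 x [-56.7  -2.8  53.7] y [-25.8  -1.   22.4] z [46.3 54.1] [array([ 1.9, -1.9]), array([ 50.4, 128.2]), np.float64(89.6)]
scene base 725 x [-71.4 -34.4  69.7] y [-42.6  15.   39.3] z [ 6.6 13.3] [array([ 2. , -1.9]), array([ 84.3, 149.4]), np.float64(89.6)]
scene tile 0.61 [[-29.7, -17.0, 47.9], [0.3, -1.3, 51.3], [32.3, 14.4, 54.5]]
top walls 88 x [-56.8  19.6  64.8] y [-23.9 -18.3  25.6] z [46.8 54.2] [array([ 1.1, -3.8]), array([ 37.2, 126.6]), np.float64(70.8)]
top base 431 x [-71.2 -30.9  76.4] y [-40.3 -15.5  41. ] z [ 6.3 13.8] [array([-1.9,  7. ]), array([189.9, 106.2]), np.float64(1.2)]
```

```bash
python3 -m pendant '{"translation":[[0.4,0.2,2],[0.3,0.2,6],[0,0,9],[0,0,10],[0,0,9],[0,0,6],[0,0,3],[0,0,1]],"roll":[0.004,0,0,0,0,0,0,0],"hand":[255,255,255,255,255,255,255,255]}'
python3 -m pendant '{"translation":[[0,0,0],[0,0,0],[0,0,0],[0,0,0.4],[0,0,0.4],[0,0,0.4],[0,0,0.4],[0,0,0.4]],"roll":[0,0,0,0,0,0,0,0],"hand":[255,255,255,255,255,255,255,255]}'
python3 -m pendant '{"translation":[[0,0,0.4],[0,0,0.4],[0,0,0.4],[0,0,0.4],[0,0,0.4],[0,0,0.4],[0,0,0.4],[0,0,0.4]],"roll":[0,0,0,0,0,0,0,0],"hand":[255,255,255,255,255,255,255,255]}'
python3 - <<'E'
from h import *
s=env.state();print(s["ee_pos"],s["ee_rot"],s["force"],s["torque"])
E
```

```text
time_s: 7.92
ee_pos: [533.6, 76.3, 95.9]
ee_rot: [180.0, 0.1, -13.6]
force: [0.8, 0.9, -3.1]
gripper_width: 21.9
gripper_force: 45.0
time_s: 8.58
ee_pos: [534.1, 76.3, 95.0]
ee_rot: [180.0, -0.0, -13.6]
force: [-0.3, -0.5, -1.7]
gripper_width: 21.9
gripper_force: 45.0
time_s: 9.25
ee_pos: [534.1, 76.3, 91.9]
ee_rot: [180.0, -0.0, -13.6]
force: [-0.6, -0.1, 0.7]
gripper_width: 22.0
gripper_force: 45.0
[534.10265259  76.32191227  91.94416006] [ 1.79997675e+02 -4.21651012e-03 -1.35670405e+01] [-0.62607581 -0.07746232  0.68538782] [0.04660713 0.28294206 0.05142865]
```

```bash
python3 -m pendant '{"translation":[[0,0,0.35],[0,0,0.35],[0,0,0.35],[0,0,0.35],[0,0,0.35],[0,0,0.35],[0,0,0.35],[0,0,0.35]],"roll":[0,0,0,0,0,0,0,0],"hand":[255,255,255,255,255,255,255,255]}'
python3 -m pendant '{"translation":[[0,0,0.35],[0,0,0.35],[0,0,0.35],[0,0,0.35],[0,0,0.35],[0,0,0.35],[0,0,0.35],[0,0,0.35]],"roll":[0,0,0,0,0,0,0,0],"hand":[255,255,255,255,255,255,255,255]}'
python3 - <<'E'
from h import *
s=env.state();print(s["ee_pos"],s["ee_rot"],s["force"],s["torque"])
p=env.grab_frame("scene");save(p,"s5.png",(170,170,290,260),6)
E
```

```text
time_s: 9.92
ee_pos: [534.1, 76.3, 88.9]
ee_rot: [180.0, -0.0, -13.6]
force: [-0.8, -1.1, 0.4]
gripper_width: 21.5
gripper_force: 45.0
time_s: 10.58
ee_pos: [534.1, 76.3, 86.2]
ee_rot: [180.0, -0.0, -13.6]
force: [-1.0, -0.3, 0.8]
gripper_width: 22.0
gripper_force: 45.0
[534.13595499  76.30083628  86.15774326] [ 1.79996939e+02 -1.10372233e-02 -1.35657657e+01] [-0.95406773 -0.33813954  0.82787408] [0.03048297 0.30119174 0.02133892]
```

View pics/s5.png

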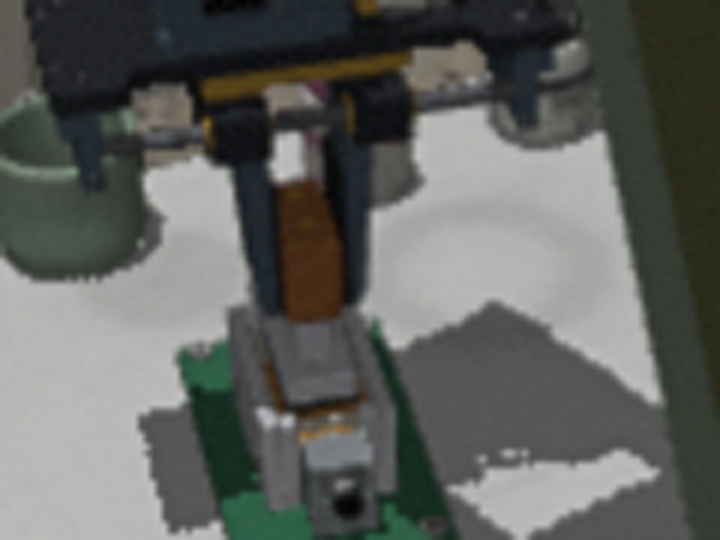

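The foot is in the pocket at (315,370), with amber tile visible round it. The force is lower than I expected and there is a small pitch moment, so I'll measure foot tilt and position.

```bash
python3 - <<'E'
from h import *
a=np.radians(-13.6);R=np.array([[np.cos(a),np.sin(a)],[-np.sin(a),np.cos(a)]])
s=env.state();t=s["ee_pos"][:2]
F=[];T=[]
for i in range(3):
    s=env.state();F.append(s["force"]);T.append(s["torque"])
    p=env.grab_frame("scene");P=world(p,np.ones((420,560),bool))
    L=np.c_[(P[:,:2]-t)@R.T,P[:,2]]
    for n,m in(("footTop",(abs(L[:,0])<32)&(abs(L[:,1])<15)&(L[:,2]>54)&(L[:,2]<64)),("handletop",(abs(L[:,0])<26)&(abs(L[:,1])<9)&(L[:,2]>113)&(L[:,2]<126)),
       ("handleface",(L[:,0]<-12)&(L[:,0]>-30)&(abs(L[:,1])<9)&(L[:,2]>85)&(L[:,2]<115)),("tile",(abs(L[:,0]-1.5)<33)&(abs(L[:,1]+1.5)<18)&(L[:,2]>35)&(L[:,2]<49))):
        Q=L[m]
        if len(Q)<6: print(n,len(Q));continue
        if n=="handleface": k=np.polyfit(Q[:,2],Q[:,0],1);print(n,len(Q),"x tilt deg",np.degrees(k[0]).round(1),Q.mean(0).round(1));continue
        k=np.linalg.lstsq(np.c_[Q[:,:2],np.ones(len(Q))],Q[:,2],rcond=None)[0]
        print(n,len(Q),"slopes deg",np.degrees(k[:2]).round(1),np.percentile(Q,[2,50,98],axis=0).round(1).tolist())
print(np.mean(F,0),np.mean(T,0))
E
```

```text
footTop 115 slopes deg [ 1.2 -1.8] [[-25.5, -14.5, 55.2], [-11.7, 1.6, 59.0], [19.7, 12.1, 62.6]]
handletop 96 slopes deg [3.  0.2] [[-22.5, -8.9, 114.0], [-5.8, -1.2, 118.8], [21.3, 7.9, 121.3]]
handleface 93 x tilt deg -0.7 [-19.4   0.4  99.9]
tile 93 slopes deg [1.7 1. ] [[-30.4, -18.6, 38.8], [-22.4, 4.0, 45.4], [27.7, 16.0, 48.8]]
footTop 110 slopes deg [ 1.9 -2.1] [[-24.8, -14.6, 55.0], [-12.7, 1.8, 58.9], [17.3, 11.8, 63.2]]
handletop 90 slopes deg [3.1 0.7] [[-21.7, -8.5, 114.0], [-5.6, -1.1, 118.7], [19.8, 7.5, 121.3]]
handleface 89 x tilt deg 1.9 [-19.2   0.4 100.3]
tile 100 slopes deg [2.3 0.8] [[-30.2, -18.8, 38.4], [-22.0, 3.0, 44.8], [29.0, 15.8, 48.7]]
footTop 118 slopes deg [ 1.2 -0.6] [[-25.3, -14.7, 54.3], [-13.1, 1.7, 59.0], [18.3, 11.8, 63.2]]
handletop 90 slopes deg [ 3.4 -1.3] [[-20.7, -8.6, 113.5], [-6.4, -1.1, 118.9], [20.8, 8.3, 121.9]]
handleface 95 x tilt deg -0.2 [-1.960e+01 -1.000e-01  1.006e+02]
tile 93 slopes deg [ 1.8 -0.6] [[-31.2, -18.8, 38.7], [-23.0, 2.8, 45.6], [29.0, 15.7, 48.3]]
[-1.18924266 -0.15618027  0.8237763 ] [ 0.01142269  0.23513501 -0.01285838]
```

Tilt is about 2° or less and the foot is centred to within about 1 mm, so I'll carry on down slowly.

```bash
for i in 1; do python3 -m pendant '{"translation":[[0,0,0.35],[0,0,0.35],[0,0,0.35],[0,0,0.35],[0,0,0.35],[0,0,0.35],[0,0,0.35],[0,0,0.35]],"roll":[0,0,0,0,0,0,0,0],"hand":[255,255,255,255,255,255,255,255]}'; done
python3 -m pendant '{"translation":[[0,0,0.35],[0,0,0.35],[0,0,0.35],[0,0,0.35],[0,0,0.35],[0,0,0.35],[0,0,0.35],[0,0,0.35]],"roll":[0,0,0,0,0,0,0,0],"hand":[255,255,255,255,255,255,255,255]}'
python3 - <<'E'
from h import *
s=env.state();print(s["ee_pos"],s["ee_rot"],s["force"],s["torque"])
E
```

```text
time_s: 11.45
ee_pos: [534.1, 76.3, 84.0]
ee_rot: [-180.0, -0.0, -13.6]
force: [-2.7, -0.1, 6.9]
gripper_width: 21.9
gripper_force: 45.0
time_s: 12.12
ee_pos: [534.1, 76.3, 81.5]
ee_rot: [-180.0, -0.0, -13.6]
force: [-3.8, -0.5, 8.1]
gripper_width: 21.7
gripper_force: 45.0
[534.13639237  76.31826783  81.53648352] [-1.79993104e+02 -3.35432842e-02 -1.35695575e+01] [-3.83478616 -0.49604714  8.13592539] [-0.0391484   0.69397794 -0.00668854]
```

```bash
python3 -m pendant '{"translation":[[-0.1,0,0],[-0.1,0,0],[-0.1,0,0],[-0.1,0,0],[-0.1,0,0],[-0.1,0,0],[0,0,0],[0,0,0]],"roll":[0,0,0,0,0,0,0,0],"hand":[255,255,255,255,255,255,255,255]}'
python3 - <<'E'
from h import *
s=env.state();print(s["ee_pos"],s["ee_rot"],s["force"],s["torque"])
p=env.grab_frame("scene");save(p,"s6.png",(190,190,270,250),10)
E
```

```text
time_s: 12.78
ee_pos: [534.1, 76.3, 81.5]
ee_rot: [-180.0, -0.1, -13.6]
force: [-2.3, 0.3, 6.8]
gripper_width: 21.6
gripper_force: 45.0
[534.06779974  76.32864178  81.48818365] [-1.79991623e+02 -9.52770917e-02 -1.35617894e+01] [-2.31555788  0.27045107  6.80132488] [-0.16310403  0.43916185  0.01829426]
```

View pics/s6.png

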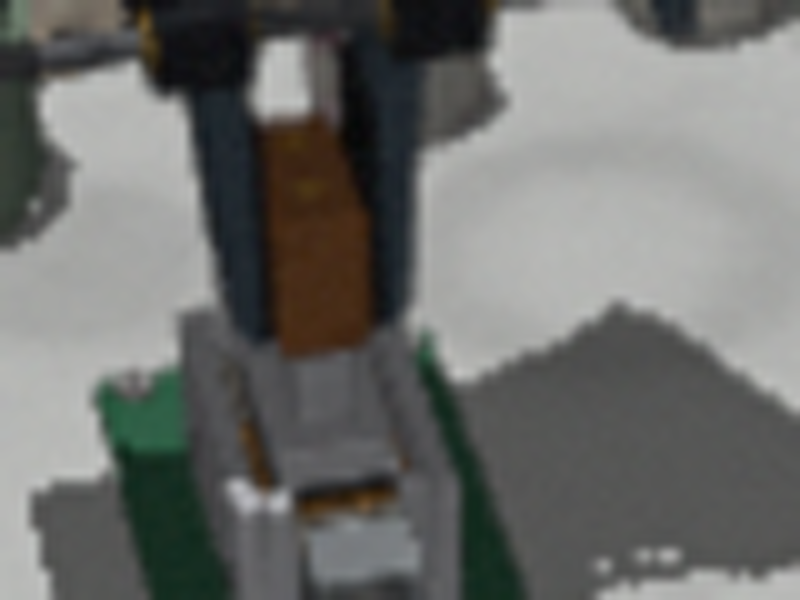

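The foot sits centred between the side walls at (345,430), and the tile's near strip is visible in front of it at (345,505). Shifting back lowered the side force, so I'll ease it a little more and continue down.

```bash
python3 -m pendant '{"translation":[[-0.1,0,0],[-0.1,0,0],[-0.1,0,0],[-0.1,0,0],[-0.1,0,0],[0,0,0],[0,0,0],[0,0,0]],"roll":[0,0,0,0,0,0,0,0],"hand":[255,255,255,255,255,255,255,255]}'
python3 - <<'E'
from h import *
s=env.state();print(s["ee_pos"],s["ee_rot"],s["force"],s["torque"])
E
python3 -m pendant '{"translation":[[0,0,0.2],[0,0,0.3],[0,0,0.3],[0,0,0.3],[0,0,0.3],[0,0,0.3],[0,0,0.3],[0,0,0.3]],"roll":[0,0,0,0,0,0,0,0],"hand":[255,255,255,255,255,255,255,255]}'
python3 - <<'E'
from h import *
s=env.state();print(s["ee_pos"],s["ee_rot"],s["force"],s["torque"])
E
```

```text
time_s: 13.5
ee_pos: [534.0, 76.4, 81.5]
ee_rot: [-180.0, -0.1, -13.6]
force: [-0.9, -0.7, 6.5]
gripper_width: 21.4
gripper_force: 45.0
[533.99857623  76.36523765  81.51625041] [-1.79987613e+02 -1.47590091e-01 -1.35585049e+01] [-0.93189425 -0.72731877  6.49287838] [-0.25295401  0.2506387  -0.00379357]
time_s: 14.17
ee_pos: [533.9, 76.4, 78.6]
ee_rot: [-180.0, -0.1, -13.6]
force: [1.4, -2.5, 5.1]
gripper_width: 21.6
gripper_force: 45.0
[533.92124588  76.39506137  78.59563872] [-1.79992371e+02 -1.23885688e-01 -1.35572271e+01] [ 1.37877232 -2.47402595  5.0918849 ] [-0.3992545  -0.18502764 -0.04035342]
```

```bash
python3 -m pendant '{"translation":[[0,0,0.3],[0,0,0.3],[0,0,0.3],[0,0,0.3],[0,0,0.3],[0,0,0.3],[0,0,0.3],[0,0,0.3]],"roll":[0,0,0,0,0,0,0,0],"hand":[255,255,255,255,255,255,255,255]}'
python3 - <<'E'
from h import *
s=env.state();print(s["ee_pos"],s["ee_rot"],s["force"],s["torque"])
E
python3 -m pendant '{"translation":[[0,0,0.3],[0,0,0.3],[0,0,0.3],[0,0,0.3],[0,0,0.3],[0,0,0],[0,0,0],[0,0,0]],"roll":[0,0,0,0,0,0,0,0],"hand":[255,255,255,255,255,255,255,255]}'
python3 - <<'E'
from h import *
s=env.state();print(s["ee_pos"],s["ee_rot"],s["force"],s["torque"])
E
```

```text
time_s: 14.83
ee_pos: [533.9, 76.4, 76.1]
ee_rot: [-180.0, -0.1, -13.6]
force: [1.4, -1.9, 4.8]
gripper_width: 21.9
gripper_force: 45.0
[533.93585214  76.41948414  76.11658705] [-1.79993062e+02 -1.19065806e-01 -1.35524716e+01] [ 1.4444004  -1.92867547  4.83223594] [-0.42102036 -0.23847396 -0.00313656]
time_s: 15.5
ee_pos: [533.9, 76.4, 74.5]
ee_rot: [-180.0, -0.1, -13.6]
force: [3.2, -3.2, 4.6]
gripper_width: 22.1
gripper_force: 45.0
[533.85979384  76.40250485  74.51893664] [-1.79991994e+02 -1.10689917e-01 -1.35596448e+01] [ 3.15641166 -3.18265295  4.62517942] [-0.59427556 -0.68677073  0.02780405]
```

```bash
python3 -m pendant '{"translation":[[0.15,0.1,0],[0.15,0.1,0],[0.15,0.1,0],[0.15,0.1,0],[0.15,0.1,0],[0.15,0.1,0],[0,0,0],[0,0,0]],"roll":[0,0,0,0,0,0,0,0],"hand":[255,255,255,255,255,255,255,255]}'
python3 - <<'E'
from h import *
s=env.state();print(s["ee_pos"],s["ee_rot"],s["force"],s["torque"])
E
python3 -m pendant '{"translation":[[0,0,0.2],[0,0,0.2],[0,0,0.2],[0,0,0.2],[0,0,0.2],[0,0,0.2],[0,0,0.2],[0,0,0]],"roll":[0,0,0,0,0,0,0,0],"hand":[255,255,255,255,255,255,255,255]}'
python3 - <<'E'
from h import *
s=env.state();print(s["ee_pos"],s["ee_rot"],s["force"],s["torque"])
E
```

```text
time_s: 16.17
ee_pos: [534.0, 76.3, 74.5]
ee_rot: [-179.9, -0.0, -13.6]
force: [4.2, 0.8, 5.1]
gripper_width: 21.8
gripper_force: 45.0
[533.956988    76.28060134  74.48618556] [-1.79942016e+02 -2.16564217e-02 -1.35897323e+01] [4.17795999 0.80658285 5.11889038] [ 0.1910618  -0.74549233  0.02922463]
time_s: 16.83
ee_pos: [533.9, 76.3, 73.1]
ee_rot: [-179.9, -0.0, -13.6]
force: [2.8, 0.6, 5.1]
gripper_width: 21.7
gripper_force: 45.0
[533.94801728  76.25726229  73.14423815] [-1.79945070e+02 -2.23010474e-02 -1.35876259e+01] [2.79043445 0.56468028 5.14126265] [ 0.2034024  -0.70165127  0.00559227]
```

```bash
cat > ok.py <<'E'
import sys
from h import *
s=env.state();print(s["ee_pos"].round(2),s["ee_rot"].round(2),s["force"].round(1),s["torque"].round(2)); sys.exit(s["force"][2]>float(sys.argv[1]))
E
python3 -m pendant '{"translation":[[0,0,0.15],[0,0,0.15],[0,0,0.15],[0,0,0.15],[0,0,0.15],[0,0,0.15],[0,0,0.15],[0,0,0]],"roll":[0,0,0,0,0,0,0,0],"hand":[255,255,255,255,255,255,255,255]}' >/dev/null
python3 ok.py 8 && python3 -m pendant '{"translation":[[0,0,0.15],[0,0,0.15],[0,0,0.15],[0,0,0.15],[0,0,0.15],[0,0,0.15],[0,0,0.15],[0,0,0]],"roll":[0,0,0,0,0,0,0,0],"hand":[255,255,255,255,255,255,255,255]}' >/dev/null && python3 ok.py 8 && python3 -m pendant '{"translation":[[0,0,0.15],[0,0,0.15],[0,0,0.15],[0,0,0.15],[0,0,0.15],[0,0,0.15],[0,0,0.15],[0,0,0]],"roll":[0,0,0,0,0,0,0,0],"hand":[255,255,255,255,255,255,255,255]}' >/dev/null && python3 ok.py 8
```

```text
[533.89  76.19  71.92] [-1.7996e+02 -1.0000e-02 -1.3580e+01] [3.  2.6 3.5] [ 0.84 -0.79  0.01]False
```

```bash
sed -i 's/sys.exit(/sys.exit(int(/; s/$//' ok.py; sed -i 's/argv\[1\]))$/argv[1])))/' ok.py
python3 -m pendant '{"translation":[[0.1,-0.1,0],[0.1,-0.1,0],[0.1,-0.1,0],[0.1,0,0],[0.1,0,0],[0,0,0],[0,0,0],[0,0,0]],"roll":[0,0,0,0,0,0,0,0],"hand":[255,255,255,255,255,255,255,255]}' >/dev/null
python3 ok.py 8 && python3 -m pendant '{"translation":[[0,0,0.15],[0,0,0.15],[0,0,0.15],[0,0,0.15],[0,0,0.15],[0,0,0.15],[0,0,0.15],[0,0,0]],"roll":[0,0,0,0,0,0,0,0],"hand":[255,255,255,255,255,255,255,255]}' >/dev/null && python3 ok.py 8 && python3 -m pendant '{"translation":[[0,0,0.15],[0,0,0.15],[0,0,0.15],[0,0,0.15],[0,0,0.15],[0,0,0.15],[0,0,0.15],[0,0,0]],"roll":[0,0,0,0,0,0,0,0],"hand":[255,255,255,255,255,255,255,255]}' >/dev/null && python3 ok.py 8
python3 - <<'E'
from h import *
p=env.grab_frame("scene");save(p,"s7.png",(190,190,270,250),10)
E
```

```text
[533.93  76.06  71.78] [ 1.800e+02  5.000e-02 -1.358e+01] [1.6 4.4 4.2] [ 1.09 -0.47  0.  ]
[533.97  76.04  71.44] [ 1.800e+02  3.000e-02 -1.357e+01] [-0.4  4.5  9.1] [ 1.05 -0.02  0.03]
```

View pics/s7.png

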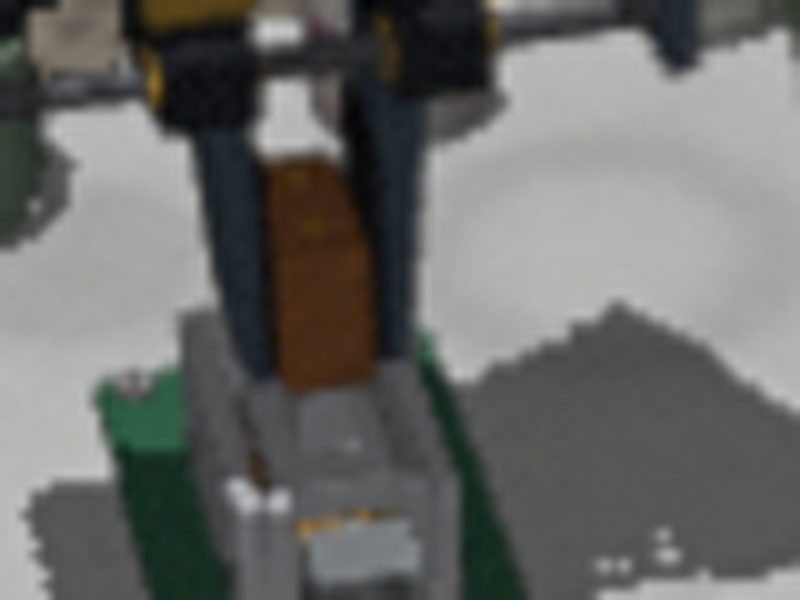

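Commanding 1 mm moved the tool only 0.35 mm while the force rose 5 N, so that is the stop, at about 20.6 mm of travel. The near catch's brass edge shows at (340,522). I'll hold and watch the reading.

```bash
python3 -m pendant '{"translation":[[0,0,0],[0,0,0],[0,0,0],[0,0,0],[0,0,0],[0,0,0],[0,0,0],[0,0,0]],"roll":[0,0,0,0,0,0,0,0],"hand":[255,255,255,255,255,255,255,255]}' >/dev/null
python3 ok.py 8
```

```text
[533.96  76.06  71.47] [-1.800e+02  3.000e-02 -1.358e+01] [-0.4  4.5  9.1] [ 1.11 -0.05  0.05]
```

```bash
python3 -m pendant '{"translation":[[0,0,0.1],[0,0,0.1],[0,0,0.1],[0,0,0.1],[0,0,0.1],[0,0,0],[0,0,0],[0,0,0]],"roll":[0,0,0,0,0,0,0,0],"hand":[255,255,255,255,255,255,255,255]}' >/dev/null
python3 ok.py 11 && python3 -m pendant '{"translation":[[0,0,0.1],[0,0,0.1],[0,0,0.1],[0,0,0],[0,0,0],[0,0,0],[0,0,0],[0,0,0]],"roll":[0,0,0,0,0,0,0,0],"hand":[255,255,255,255,255,255,255,255]}' >/dev/null && python3 ok.py 11
```

```text
[533.95  76.03  71.44] [-1.800e+02  2.000e-02 -1.358e+01] [-0.8  3.5 12. ] [1.11 0.11 0.03]
```

```bash
python3 -m pendant '{"translation":[[0,0,0.1],[0,0,0.1],[0,0,0.1],[0,0,0],[0,0,0],[0,0,0],[0,0,0],[0,0,0]],"roll":[0,0,0,0,0,0,0,0],"hand":[255,255,255,255,255,255,255,255]}' >/dev/null
python3 ok.py 11
python3 -m pendant '{"translation":[[0,0,0],[0,0,0],[0,0,0],[0,0,0],[0,0,0],[0,0,0],[0,0,0],[0,0,0]],"roll":[0,0,0,0,0,0,0,0],"hand":[255,255,255,255,255,255,255,255]}' >/dev/null
python3 ok.py 11
python3 -m pendant '{"translation":[[0,0,-0.3],[0,0,-0.3],[0,0,-0.3],[0,0,-0.4],[0,0,-0.4],[0,0,-0.4],[0,0,-0.4],[0,0,0]],"roll":[0,0,0,0,0,0,0,0],"hand":[255,255,255,255,255,255,255,255]}' >/dev/null
python3 ok.py 11
python3 -m pendant '{"translation":[[0,0,-0.4],[0,0,-0.4],[0,0,-0.4],[0,0,-0.4],[0,0,-0.4],[0,0,-0.4],[0,0,-0.4],[0,0,0]],"roll":[0,0,0,0,0,0,0,0],"hand":[255,255,255,255,255,255,255,255]}' >/dev/null
python3 ok.py 11
```

```text
[533.97  76.06  71.46] [-1.7999e+02  1.0000e-02 -1.3570e+01] [-1.1  4.1 13.9] [1.02 0.22 0.01]
[533.95  76.08  71.43] [-1.7999e+02  1.0000e-02 -1.3570e+01] [-1.2  5.1 14.5] [ 1.    0.3  -0.01]
[533.95  75.9   72.39] [ 1.7998e+02  4.0000e-02 -1.3570e+01] [0.7 5.5 4. ] [ 1.1  -0.19 -0.01]
[533.89  75.68  75.04] [ 1.7996e+02  5.0000e-02 -1.3570e+01] [-0.4 -0.2 -2.7] [0.1  0.05 0.02]
```

At 75.0 mm the force is only the tamper's weight, so the plate stayed down. I'll lift out and look.

```bash
python3 -m pendant '{"translation":[[0,0,-1],[0,0,-3],[0,0,-6],[0,0,-10],[0,0,-14],[0,0,-16],[0,0,-16],[0,0,-12]],"roll":[0,0,0,0,0,0,0,0],"hand":[255,255,255,255,255,255,255,255]}'
python3 -m pendant '{"translation":[[0,10,-5],[0,20,0],[0,24,0],[0,24,0],[0,20,0],[0,12,0],[0,5,0],[0,0,0]],"roll":[0,0,0,0,0,0,0,0],"hand":[255,255,255,255,255,255,255,255]}'
python3 - <<'E'
from h import *
a=np.radians(-13.6);R=np.array([[np.cos(a),np.sin(a)],[-np.sin(a),np.cos(a)]])
p=env.grab_frame("scene");q=env.grab_frame("top")
A=cv2.resize(p["frame"][185:265,190:270,::-1],(400,400),interpolation=2);B=cv2.resize(q["frame"][175:265,180:270,::-1],(400,400),interpolation=2)
cv2.imwrite("pics/s8.png",np.hstack([A,B]))
for n,c in(("scene",p),("top",q)):
    P=world(c,np.ones((420,560),bool));L=np.c_[(P[:,:2]-[536,77])@R.T,P[:,2]]
    Q=L[(abs(L[:,0])<22)&(abs(L[:,1])<15)&(L[:,2]<58)]
    if len(Q)>9:
        k=np.linalg.lstsq(np.c_[Q[:,:2],np.ones(len(Q))],Q[:,2],rcond=None)[0];print(n,len(Q),np.degrees(k[:2]),k[2],np.percentile(Q,[2,50,98],axis=0).round(1).tolist())
E
```

```text
time_s: 23.55
ee_pos: [535.0, 76.0, 155.8]
ee_rot: [-179.9, -0.2, -13.6]
force: [0.3, 0.1, -2.8]
gripper_width: 21.8
gripper_force: 45.0
time_s: 24.22
ee_pos: [507.1, -36.7, 158.5]
ee_rot: [-180.0, -0.0, -13.7]
force: [-0.4, 0.3, -3.3]
gripper_width: 21.4
gripper_force: 45.0
scene 126 [-0.70181422  0.12333681] 32.23240943646516 [[-19.7, -14.2, 29.2], [2.8, -2.2, 32.2], [21.3, 12.2, 34.9]]
top 32 [-3.63821473 14.14737696] 29.473634318269774 [[-20.7, 10.6, 30.0], [-6.9, 13.3, 32.7], [18.7, 14.8, 37.2]]
```

View pics/s8.png

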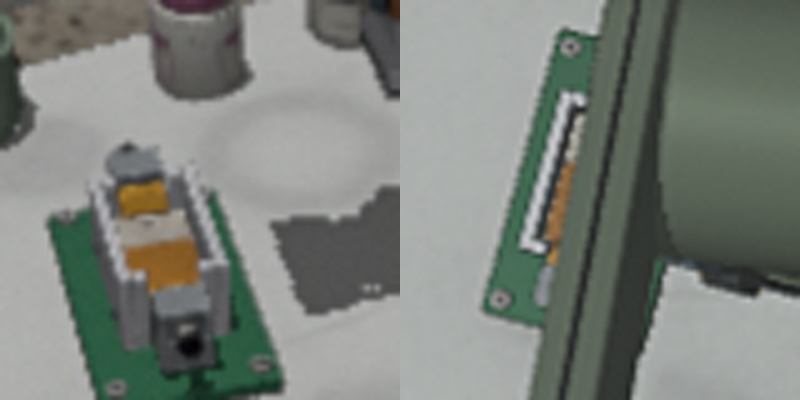

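The tile is held down level: its top is at 32 mm with 0.7° of slope or less, and both brass catches are over its ends, at (140,195) and (185,285) in the left half. Now I'll return the tamper to its dock.

```bash
python3 -m pendant '{"translation":[[0,0,0],[0,0,0],[0,0,0],[0,0,0],[0,0,0],[-0.5,8,0],[-0.5,16,0],[-1,24,0]],"roll":[-0.05,-0.12,-0.12,-0.11,-0.0485,0,0,0],"hand":[255,255,255,255,255,255,255,255]}'
python3 -m pendant '{"translation":[[-1,26,0],[-1,26,0],[-0.5,20,0],[-0.5,13,0],[-0.5,7,0],[0,3.3,0],[0,0,0],[0,0,0]],"roll":[0,0,0,0,0,0,0,0],"hand":[255,255,255,255,255,255,255,255]}'
python3 - <<'E'
from h import *
import sys
s=env.state();t=s["ee_pos"];print(t,s["ee_rot"])
a=np.radians(12);R=np.array([[np.cos(a),np.sin(a)],[-np.sin(a),np.cos(a)]])
p=env.grab_frame("scene");P=world(p,np.ones((420,560),bool));L=np.c_[(P[:,:2]-t[:2])@R.T,P[:,2]]
b=(abs(L[:,0])<60)&(abs(L[:,1])<50)
for n,lo,hi in(("foot",t[2]-43,t[2]-24),("dock",10,21)):
    Q=L[b&(L[:,2]>lo)&(L[:,2]<hi)]
    if len(Q)>5:print(n,len(Q),rect(Q),np.percentile(Q,[2,50,98],axis=0).round(1).tolist())
E
```

```text
time_s: 24.98
ee_pos: [515.7, -82.1, 158.4]
ee_rot: [-180.0, -0.0, 12.2]
force: [0.6, -0.3, -3.5]
gripper_width: 22.0
gripper_force: 45.0
time_s: 25.65
ee_pos: [531.9, -176.2, 158.3]
ee_rot: [-180.0, 0.0, 12.1]
force: [-0.4, -0.3, -2.8]
gripper_width: 21.7
gripper_force: 45.0
[ 531.8603474  -176.17847813  158.26778304] [-1.79956596e+02  1.68020519e-02  1.21494434e+01]
dock 78 [array([32. , 17.1]), array([23. , 47.1]), np.float64(45.8)] [[8.6, -5.5, 10.8], [32.9, 20.0, 16.2], [42.9, 27.7, 19.4]]
```

```bash
python3 -m pendant '{"translation":[[-0.5,0.8,4],[-0.5,0.8,10],[0,0,18],[0,0,22],[0,0,20],[0,0,14],[0,0,8],[0,0,3]],"roll":[0,0,0,0,0,0,0,0],"hand":[255,255,255,255,255,255,255,255]}' >/dev/null
python3 ok.py 2 && python3 -m pendant '{"translation":[[0,0,1],[0,0,1],[0,0,1],[0,0,1],[0,0,0.8],[0,0,0.5],[0,0,0],[0,0,0]],"roll":[0,0,0,0,0,0,0,0],"hand":[255,255,255,255,255,255,255,255]}' >/dev/null && python3 ok.py 2
```

```text
[ 530.23 -178.2    57.43] [-1.799e+02  1.700e-01  1.215e+01] [-0.3 -0.3 -3.4] [-0.    0.05  0.02]
[ 531.45 -178.9    54.2 ] [ 1.7999e+02 -1.0000e-02  1.2130e+01] [-0.  -0.4 -2.1] [ 0.02 -0.01  0.03]
```

```bash
python3 -m pendant '{"translation":[[0,0,0.4],[0,0,0.4],[0,0,0.4],[0,0,0.4],[0,0,0.4],[0,0,0.4],[0,0,0.4],[0,0,0.4]],"roll":[0,0,0,0,0,0,0,0],"hand":[255,255,255,255,255,255,255,255]}' >/dev/null
python3 ok.py 0 && python3 -m pendant '{"translation":[[0,0,0.2],[0,0,0.2],[0,0,0.2],[0,0,0.2],[0,0,0.2],[0,0,0.2],[0,0,0],[0,0,0]],"roll":[0,0,0,0,0,0,0,0],"hand":[255,255,255,255,255,255,255,255]}' >/dev/null && python3 ok.py 0 && python3 -m pendant '{"translation":[[0,0,0.2],[0,0,0.2],[0,0,0.2],[0,0,0.2],[0,0,0.2],[0,0,0],[0,0,0],[0,0,0]],"roll":[0,0,0,0,0,0,0,0],"hand":[255,255,255,255,255,255,255,255]}' >/dev/null && python3 ok.py 0
```

```text
[ 531.41 -178.86   50.8 ] [180.    -0.    12.13] [ 0.2  0.  -2.6] [-0.01  0.02  0.01]
[ 531.41 -178.9    49.66] [179.99  -0.    12.13] [-0.6  0.2 -3.6] [ 0.03  0.02 -0.01]
[ 531.43 -178.87   48.91] [ 1.7999e+02 -1.0000e-02  1.2130e+01] [-1.1  1.2  2. ] [0.02 0.23 0.03]
```

Contact was at the expected height. I'll open slowly, then retreat straight up.

```bash
python3 -m pendant '{"translation":[[0,0,0],[0,0,0],[0,0,0],[0,0,0],[0,0,0],[0,0,0],[0,0,0],[0,0,0]],"roll":[0,0,0,0,0,0,0,0],"hand":[190,185,180,170,150,120,80,40]}' 10
python3 -m pendant '{"translation":[[0,0,0],[0,0,0],[0,0,0],[0,0,0],[0,0,0],[0,0,0],[0,0,0],[0,0,0]],"roll":[0,0,0,0,0,0,0,0],"hand":[20,0,0,0,0,0,0,0]}'
```

```text
time_s: 29.7
ee_pos: [531.4, -178.9, 48.7]
ee_rot: [180.0, -0.0, 12.1]
force: [1.0, 0.2, -0.8]
gripper_width: 54.2
gripper_force: 0.0
time_s: 30.37
ee_pos: [531.4, -178.9, 48.7]
ee_rot: [180.0, -0.0, 12.1]
force: [0.3, -0.0, 0.6]
gripper_width: 91.3
gripper_force: 0.0
```

```bash
python3 -m pendant '{"translation":[[0,0,-3],[0,0,-8],[0,0,-14],[0,0,-20],[0,0,-24],[0,0,-26],[0,0,-26],[0,0,-20]],"roll":[0,0,0,0,0,0,0,0],"hand":[0,0,0,0,0,0,0,0]}'
python3 -m pendant '{"translation":[[-12,8,-5],[-24,16,0],[-28,20,0],[-28,20,0],[-28,20,0],[-28,20,0],[-20,12,0],[-8,5,0]],"roll":[0,0,0,0,0,0,0,0],"hand":[0,0,0,0,0,0,0,0]}'
python3 - <<'E'
from h import *
p=env.grab_frame("scene");q=env.grab_frame("top")
A=cv2.resize(p["frame"][150:270,180:360,::-1],(400,267),interpolation=2);B=cv2.resize(q["frame"][110:270,180:380,::-1],(400,320),interpolation=2)
A=cv2.copyMakeBorder(A,0,53,0,0,0);cv2.imwrite("pics/s9.png",np.hstack([A,B]))
a=np.radians(-13.6);R=np.array([[np.cos(a),np.sin(a)],[-np.sin(a),np.cos(a)]])
for n,c in(("scene",p),("top",q)):
    P=world(c,np.ones((420,560),bool));L=np.c_[(P[:,:2]-[536,77])@R.T,P[:,2]]
    Q=L[(abs(L[:,0])<22)&(abs(L[:,1])<14)&(L[:,2]<58)]
    k=np.linalg.lstsq(np.c_[Q[:,:2],np.ones(len(Q))],Q[:,2],rcond=None)[0];print(n,"tile",len(Q),np.degrees(k[:2]).round(1),k[2].round(1))
    H=P[(abs(P[:,0]-532)<40)&(abs(P[:,1]+178)<30)&(P[:,2]>76)&(P[:,2]<90)]
    if len(H)>9:print(n,"handle top",rect(H),np.median(H,0).round(1))
E
```

```text
time_s: 31.03
ee_pos: [532.0, -179.1, 192.8]
ee_rot: [179.9, -0.2, 12.1]
force: [0.2, 0.2, 0.1]
gripper_width: 91.3
gripper_force: 0.0
time_s: 31.7
ee_pos: [381.2, -336.0, 194.1]
ee_rot: [-180.0, 0.1, 11.9]
force: [-0.4, 0.6, 0.3]
gripper_width: 91.3
gripper_force: 0.0
scene tile 120 [-1.5  2.2] 32.6
scene handle top [array([ 531.2, -178.1]), array([48., 22.]), np.float64(11.2)] [ 528.4 -177.6   81.7]
top tile 252 [-0.8  0.3] 32.9
top handle top [array([ 532.3, -177.5]), array([45.8, 22.7]), np.float64(11.1)] [ 531.7 -176.6   81.7]
```

View pics/s9.png

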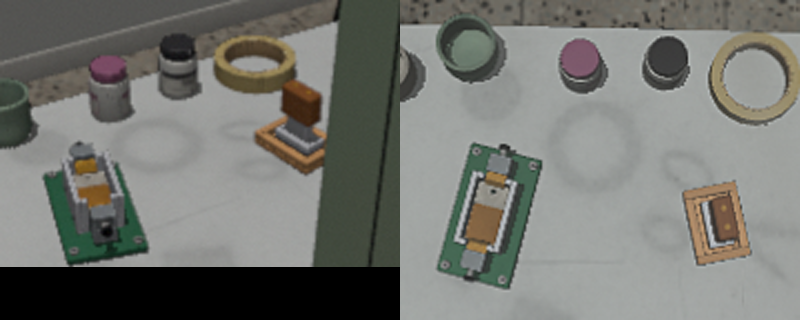

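The tamper stands upright in its dock at (720,220) in the right half. The tile is down and level under both catches at (490,215), and the jars and cup haven't moved. I'm handing in.

```bash
python3 -c "
from workcell import env
print(env.job_done())"
```

```text
the job is handed in; nothing more can be done
None
```

The job is handed in: the tamper pressed the tile to the stop at about 17 N, it stays down level under both catches, the tamper is upright in its dock, and the jars and cup were left alone.

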